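# Bring the crucible round to the torch

### The arm

A 6-joint arm with a two-finger parallel gripper is mounted at the origin on the work surface. World frame = base frame: x ahead of the robot, y to its left, z up, the work surface at z = 0. Lengths are in m, angles in rad, forces in N, time in s.
With the tool pointing down it reaches from about 0.375 to 0.9 m from the base axis. Payload 3.1 kg.
Tool frame: the origin (TCP) lies on the centre line of the jaws, within the pads' length; the fingertips stand 22 mm ahead of it and the grasp point (between the pads) lies 3 mm ahead of it; z points along the fingers, y is the line along which they close (so a half turn about z gives the same grasp; the last joint's range is limited). The gripper opens to 87 mm and grips with 3 to 60 N. Pads are 19 mm wide; open, the fingers measure 117 mm over their backs; the gripper's body (75 mm by 190 mm) begins 51 mm behind the grasp point.
Start: joints at [-1.361, 0.527, 1.433, -0, 1.181, -0.178], TCP at [0.237, -0.578, 0.245] pointing down, gripper open.
Joint ranges: [-3.08, 3.08], [-0.75, 2.2], [0.22, 2.44], [-1.43, 4.57], [0, 2.65], [-2.85, 2.85]. Speed limits (rad/s): [2.79, 2.79, 3.14, 3.14, 3.14, 3.14].

### API

Orientations are given as a unit quaternion [w, x, y, z].
In Python, from plant import monitor, read_camera, env gives the robot as it stands.
- The arm moves only by the shell command python3 -m pendant 'ROWS' [OPENING]. ROWS is JSON, one flat list of numbers, 6 for each row, row after row: the shift along the tool's x, y, z in m, then the turn, a rotation vector about the tool's x, y, z in degrees. A call has 1 to 20 rows; each row is the pose to reach, as a shift and turn from the pose commanded when the call began, along the tool's axes at that moment; what a row does not reach only later rows make up. A row lasts 1/8 s, in which the tool goes at most 62.5 mm and 10.7 degrees, less where a joint would pass 70% of its speed; a pose out of reach is approached as far as the arm can. A call with a gripper value outside its range is refused whole. OPENING is the opening, from 0 (shut) to 1 (fully open), set as the call begins (- or left out, the last holds). The fingers move at their own pace and stop on an object; the grip force is fixed at half the most. Time passes only in rows, so rows that repeat a pose let the fingers close. It gives the time, the measured TCP pose, the force, the opening and the grip force at its end, in the units of the state.
- monitor.read_state(): the state, without advancing time (a new reading comes with each control period).
- read_camera(name): name is "scene" or "top" or "wrist"; returns a dict with "img" (400x640x3 uint8, red, green, blue), "depth" (400x640 float32, m along the optical axis (not along the pixel's ray), 0 where there is no reading), "fovy" (degrees; the focal length in pixels is half the picture's height over the tangent of half this angle, whatever the lens; pixels are square), "cx", "cy" (the principal point, pixels), "distortion" ([k1, k2, p1, p2, k3] as OpenCV has them; the pictures are not rectified), "rvec" (rotation vector, rad) and "tvec" (3), from world to camera coordinates, as OpenCV has them. Camera axes: x right, y down, z forward; pixel columns grow to the right and rows downward; lengths in m; the calibration is good to about 2 mm. A picture is of the moment at which its call begins.
- env.close_job(): hands the job in; it is judged then, once.
The state is a dict: "time": time; "joints": joint angles; "joint_vel": joint speeds; "joint_efforts": joint torques, N m; "position": TCP position; "eef_rot": TCP orientation; "contact_force": force on the tool from outside, world axes, zero at the start; "wrist_torque": the same for the moment, N m; "gripper_width": opening from 0.0 (shut) to 1.0 (fully open); "grasp_force": force on a finger pad.
Only numpy, scipy, OpenCV 4.12 (cv2) and the standard library are available. Lean on these libraries where they do the work, as an engineer would, in place of code of your own. Each camera call takes 0.05 s, during which the arm holds its last target. There are 200 camera calls.

### The job

Set up the white crucible for melting: with a fingertip, push the turntable's arm round until the white crucible stands at the red pointer of the torch stand; then push the brass torch arm fully in against its stop, so that the nozzle stands over the mouth of the white crucible. Leave both crucibles standing on the disc without touching them, and leave everything else on the bench where it is.

Things in the scene. Friction and masses are not known exactly. Their poses are not given: they have to be found in the camera images.
- turntable: Soldering turntable on the bench: fixed dark round foot 130 mm across; on it a level disc (grey top, steel rim, 170 mm across, with a push arm, top face 52 mm above the bench) turns about the vertical through this origin. Origin: on that axis at bench height. It stays put.
- disc (a joint): turn of the disc, rad, growing counter-clockwise seen from above; stops at -1.1 and 1.1 (always enough). About 0.09 N m of friction: it stays where it is left. The two crucibles stand loose on the disc and ride round with it.
- push_point (a point): where to push the turntable's arm: middle of its level aluminium bar, 122 mm from the axis, 45 mm above the bench. The bar is 12 mm wide, 14 mm high (38 to 52 mm above the bench) and runs straight out from the disc's rim, 85 mm from the axis; at its end, 158 mm out, an upright black knob 22 mm across, 36 to 62 mm above the bench. It turns with the disc and starts on the robot's right of the axis.
- white_crucible: white open ceramic cup, 42 mm across, 25 mm tall, wall 4 mm, loose on the disc about 55 mm from the axis. Origin: centre of its underside.
- dark_crucible: dark cup of the same size and shape, loose on the disc about 55 mm from the axis, some 62 mm from the white one; which is on which side changes. Origin: centre of its underside.
- torch_stand: Fixed torch stand on the robot's left of the turntable: dark foot plate 110 x 90 mm, upright blue gas cartridge 62 mm across, and a red pointer (8 mm bar, 55 mm above the bench) ending just outside the disc's rim and pointing at the disc's axis. Origin: on the TURNTABLE's axis at bench height; +y runs out along the pointer to the cartridge, centred 170 mm out.
- aim (a point): fixed point at the disc's top face, 55 mm from the axis on the red pointer's line: where the nozzle will stand over the disc, so where the white crucible's centre belongs.
- torch_arm (a joint): swing of the brass torch arm about the vertical through torch_pivot, rad: 0 = fully in, against its stop, above the red pointer, pointing at the disc's axis; larger = out towards the robot (clockwise seen from above; at 1.57 it would point along the stand's -x). Starts 0.8 to 1.3. Friction about 0.06 N m: it stays where it is left.
- torch_pivot (a point): pivot of the torch arm on top of the blue cartridge, at the arm's centre height, 118 mm above the bench. From here a level brass tube 12 mm thick runs 115 mm to the nozzle.
- nozzle (a point): lower tip of the copper nozzle (18 mm across, 92 to 124 mm above the bench) at the free end of the torch arm; it passes 15 mm above the crucibles' rims.
- hammer: bench hammer, 240 mm long, lying right of the turntable. Bystander, loose, stays where it is.
- flux_jar: jar with white cap, 48 mm across, 60 mm tall. Bystander, loose, stays where it is.
- tub: clear plastic bowl, 100 mm across, 45 mm tall. Bystander, loose, stays where it is.
- brush: bench brush, 170 mm long, lying left of the turntable. Bystander, loose, stays where it is.
Mind the look-alikes: they are no part of the job. Leave any brown look-alike of the torch_stand alone. Of the things that look like the white_crucible, the smaller one is meant.

How it is judged:
On the way, in this order (a step that is already met when the one before it is completed fails the run):
1. a finger pushes on the turntable's arm ((contact force between the fingers and disc_c2 above 0.2 N or contact force between the fingers and disc_c3 above 0.2 N)), for 0.05 s.
2. the white crucible stands at the red pointer (within 12 mm of aim), the torch arm still out (horizontal distance between white_crucible and aim below 0.012 m and value of joint torch_arm above 0.5 rad), for 0.2 s.
3. the torch arm is fully in (within 0.06 rad of its stop) (value of joint torch_arm below 0.06 rad), for 0.2 s.
At the end, for the whole second after the job is handed in: The torch arm is within 0.06 rad of its stop, the nozzle and the aim point lie within 14 mm (seen from above) of the white crucible's centre, and both crucibles stand upright and still on the disc (value of joint torch_arm below 0.06 rad and horizontal distance between nozzle and white_crucible below 0.014 m and horizontal distance between white_crucible and aim below 0.014 m and linear speed of each of white_crucible, dark_crucible below 0.01 m/s and angle between each of white_crucible, dark_crucible's own z axis and vertical below 0.15 rad and z of white_crucible in the frame of turntable between 0.046 and 0.058 m and z of dark_crucible in the frame of turntable between 0.046 and 0.058 m); the robot touches nothing.
It fails at once if the robot touches, lifts or carries a crucible (contact force between any of the fingers, the arm and white_crucible above 0.3 N or contact force between any of the fingers, the arm and dark_crucible above 0.3 N).
It fails at once if a crucible tips or leaves the disc (angle between any of white_crucible, dark_crucible's own z axis and vertical above 0.4 rad or z of any of white_crucible, dark_crucible in the frame of turntable below 0.04 m or z of any of white_crucible, dark_crucible in the frame of turntable above 0.07 m).
It fails at once if another thing on the bench is moved (15 mm) (distance of any of hammer, flux_jar, tub, brush from where it was at the start of the episode above 0.015 m).
It also fails if it takes over 54 s, if anything falls off the work surface, if the arm or the gripper's body presses on something with over 40 N, if the wrist force passes 120 N, or if a joint passes its speed limit or range.

## Working session

There is one attempt and no reset: what is moved stays moved. The work goes in short steps, Python scripts to look and compute and a shell command to move; the robot and the scene stay as the last step left them, time stands still between calls to the robot, and variables do not carry over. Pictures are saved under pics/ and viewed, at most 13 in all, crops included, and the job is handed in when it is done.

```bash
mkdir -p pics; cat > h.py <<'E'
import numpy as np,cv2,pickle
from plant import monitor,read_camera,env
def snap(n,f):
    c=read_camera(n);pickle.dump(c,open(f'pics/{f}.pkl','wb'));cv2.imwrite(f'pics/{f}.png',c['img'][:,:,::-1]);return c
def load(f):return pickle.load(open(f'pics/{f}.pkl','rb'))
def K(c):
    f=200/np.tan(np.radians(c['fovy'])/2);return np.array([[f,0,c['cx']],[0,f,c['cy']],[0,0,1]])
def ray(c,u,v):
    p=cv2.undistortPoints(np.array([[[u,v]]],float),K(c),np.array(c['distortion']))[0,0]
    R=cv2.Rodrigues(np.array(c['rvec'],float))[0];t=np.array(c['tvec']).ravel()
    return -R.T@t,R.T@np.array([p[0],p[1],1])
def atz(c,u,v,z):
    o,d=ray(c,u,v);return o+d*(z-o[2])/d[2]
def dep(c,u,v):
    o,d=ray(c,u,v);return o+d*c['depth'][int(v),int(u)]
def proj(c,P):
    return cv2.projectPoints(np.array(P,float).reshape(-1,1,3),np.array(c['rvec'],float),np.array(c['tvec'],float),K(c),np.array(c['distortion']))[0][:,0]
E
python3 -c "
from h import *
snap('top','t0');snap('scene','s0');s=monitor.read_state();print(s['time'],s['position'],s['eef_rot'])"
```

```text
0.1 [ 0.23683559 -0.57776004  0.24369166] [-9.39763437e-04  9.81162960e-01  1.93179612e-01 -1.17241719e-05]
```

View pics/t0.png

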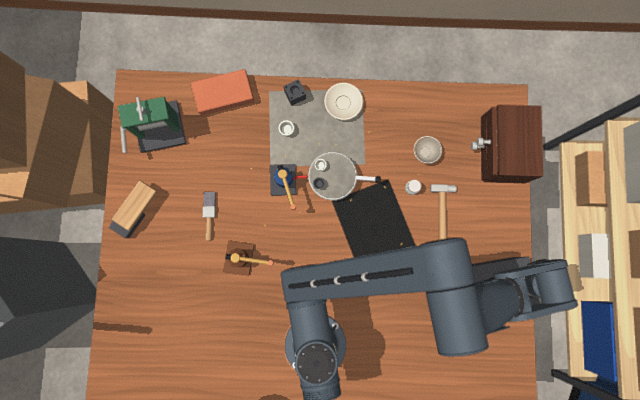

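View pics/s0.png

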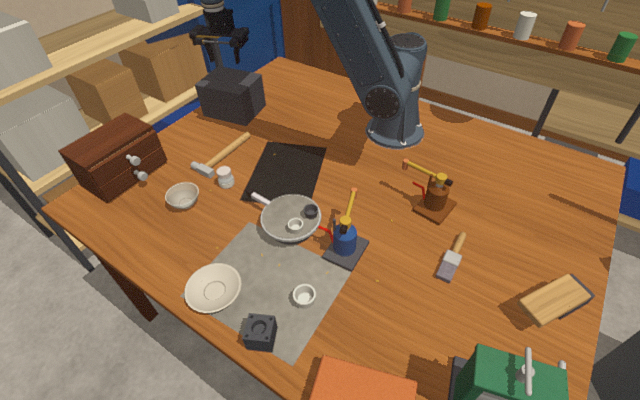

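The top view shows the turntable at about (332,176), the blue torch stand at (283,178) and the push arm running right to (380,180). The stand at (238,258) is the brown look-alike, so I'll leave it. White cups: (321,165) on the disc, and a bigger one at (287,128) on the mat. The smaller one on the disc is the one meant. I'll confirm this in a crop.

```bash
python3 -c "
from h import *
c=load('t0');cv2.imwrite('pics/c0.png',cv2.resize(c['img'][110:220,260:400,::-1],None,fx=5.5,fy=5.4,interpolation=cv2.INTER_CUBIC))
for p in [(332,176),(321,165),(287,128),(283,177),(292,207),(375,180)]: print(p,dep(c,*p).round(3))
"
```

```text
(332, 176) [ 0.573 -0.041  0.047]
(321, 165) [ 0.61  -0.002  0.049]
(287, 128) [0.748 0.124 0.013]
(283, 177) [0.549 0.124 0.13 ]
(292, 207) [0.451 0.091 0.121]
(375, 180) [ 0.564 -0.192  0.046]
```

View pics/c0.png

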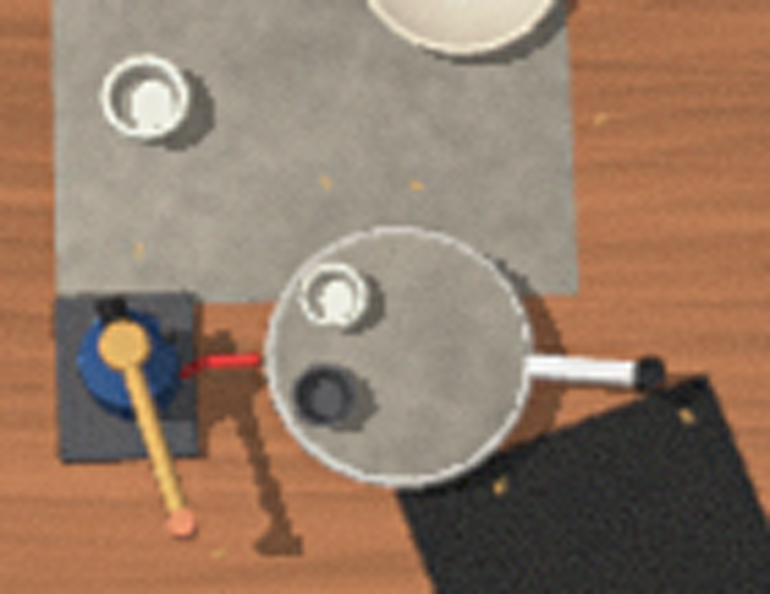

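The crop shows the smaller white cup on the disc at crop (335,296), the dark cup at (325,395), the disc centre at (399,358), the red pointer at (262,358) and the nozzle at (181,522). The mat cup at (145,98) is larger, so it's the look-alike. The white cup has to go counter-clockwise, so I push the arm toward +x.

```bash
cat >> h.py <<'E'
def cp(c,u,v,z,f=(5.5,5.4),o=(260,110)): return atz(c,(u+.5)/f[0]+o[0]-.5,(v+.5)/f[1]+o[1]-.5,z)
E
python3 -c "
from h import *
c=load('t0')
# disc rim: 4 extremes
ax=(cp(c,266,358,.052)+cp(c,532,358,.052)+cp(c,399,227,.052)+cp(c,399,489,.052))/4
print('axis',ax,cp(c,266,358,.052),cp(c,532,358,.052),cp(c,399,227,.052),cp(c,399,489,.052))
w=cp(c,335,296,.077);d=cp(c,325,395,.077);pv=cp(c,123,343,.13);tip=cp(c,262,358,.059);nz=cp(c,181,522,.124)
kn=cp(c,650,374,.062)
for n,p in dict(w=w,d=d,pv=pv,tip=tip,nz=nz,kn=kn).items():
  q=(p-ax)[:2];print(n,p.round(4),'r',np.hypot(*q).round(4),'ang',np.degrees(np.arctan2(q[1],q[0])).round(1))
q=(nz-pv)[:2];print('arm',np.hypot(*q),np.degrees(np.arctan2(q[1],q[0])))
s=monitor.read_state();from scipy.spatial.transform import Rotation as R
print(R.from_quat(s['eef_rot'],scalar_first=True).as_matrix().round(3))
"
```

```text
axis [ 0.57261281 -0.04170409  0.052     ] [0.56945244 0.04231578 0.052     ] [ 0.57523018 -0.12583308  0.052     ] [ 0.65838044 -0.03924284  0.052     ] [ 0.48738819 -0.04405621  0.052     ]
w [6.066e-01 3.000e-04 7.700e-02] r 0.0541 ang 51.0
d [0.5427 0.0045 0.077 ] r 0.0551 ang 122.9
pv [0.5624 0.1278 0.13  ] r 0.1698 ang 93.4
tip [0.5682 0.0447 0.059 ] r 0.0866 ang 92.9
nz [0.4537 0.0888 0.124 ] r 0.1766 ang 132.3
kn [ 0.5656 -0.1995  0.062 ] r 0.158 ang -92.5
arm 0.11547624575705462 -160.30169004142445
[[ 0.925  0.379 -0.   ]
 [ 0.379 -0.925  0.002]
 [ 0.    -0.002 -1.   ]]
```

The numbers agree: the white cup is 54 mm from the axis at 51.0°, the pointer is at about 93.3°, and the push arm is at -92.5°. The turn needed is about +42.3°. I'm moving to a point behind the bar with the fingers shut.

```bash
python3 -m pendant '[0.036,-0.023,0.004,0,0,2, 0.072,-0.046,0.008,0,0,4, 0.108,-0.069,0.012,0,0,6, 0.144,-0.092,0.016,0,0,8, 0.18,-0.115,0.02,0,0,10, 0.216,-0.138,0.024,0,0,12, 0.252,-0.161,0.028,0,0,14, 0.288,-0.184,0.032,0,0,16, 0.324,-0.207,0.036,0,0,18, 0.36,-0.23,0.04,0,0,20, 0.396,-0.253,0.044,0,0,22, 0.43,-0.273,0.044,0,0,24.8, 0.43,-0.273,0.044,0,0,24.8, 0.43,-0.273,0.044,0,0,24.8]' 0
python3 -c "
from h import *
c=snap('wrist','w1');s=monitor.read_state();print(s['position'])
from scipy.spatial.transform import Rotation as R
print(R.from_quat(s['eef_rot'],scalar_first=True).as_matrix().round(3))
print(proj(c,[[.5673,-.1636,.052],[.607,0,.077],[.5726,-.0417,.052]]))"
```

```text
time: 1.85
position: [0.5309, -0.1628, 0.2002]
eef_rot: [0.0, 1.0, -0.022, -0.001]
contact_force: [-1.9, 0.5, 0.4]
gripper_width: 0.007
grasp_force: 0.0
[ 0.53073301 -0.16322892  0.20028995]
[[ 0.999 -0.044 -0.001]
 [-0.044 -0.999 -0.   ]
 [-0.001  0.    -1.   ]]
[[324.62770118 152.60955282]
 [102.86437399 111.65505199]
 [179.61557309 152.31067005]]
```

View pics/w1.png

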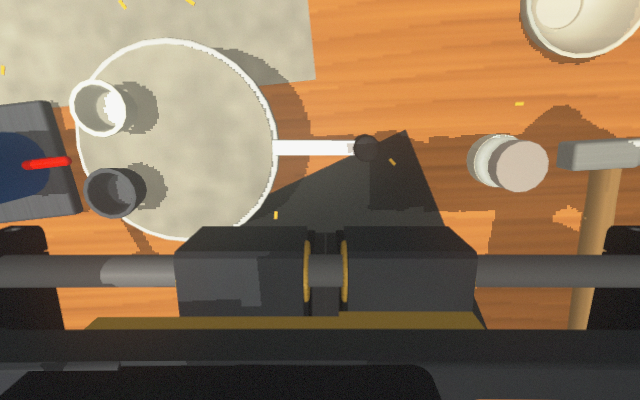

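The wrist view shows the bar at (325,148), the white cup at (98,108) and the red pointer tip at (68,161), all within about 5 px of where I predicted them. Next I descend behind the bar and approach it.

```bash
python3 -m pendant '[0,0,0.03,0,0,0, 0,0,0.06,0,0,0, 0,0,0.09,0,0,0, 0,0,0.12,0,0,0, 0,0,0.143,0,0,0, 0,0,0.143,0,0,0, 0.006,0,0.143,0,0,0, 0.012,0,0.143,0,0,0, 0.012,0,0.143,0,0,0]' 0
python3 -m pendant '[0.002,0,0,0,0,0, 0.004,0,0,0,0,0, 0.006,0,0,0,0,0, 0.008,0,0,0,0,0, 0.01,0,0,0,0,0, 0.012,0,0,0,0,0, 0.012,0,0,0,0,0]' 0
python3 -c "
from h import *
c=snap('top','t1');cv2.imwrite('pics/c1.png',cv2.resize(c['img'][110:220,260:400,::-1],None,fx=5.5,fy=5.4,interpolation=cv2.INTER_CUBIC))"
```

```text
time: 3.02
position: [0.5448, -0.1638, 0.0586]
eef_rot: [0.001, 1.0, -0.022, 0.001]
contact_force: [-0.4, 0.3, -0.1]
gripper_width: 0.003
grasp_force: 0.0
time: 3.9
position: [0.5554, -0.1637, 0.0575]
eef_rot: [-0.0, 1.0, -0.022, 0.0]
contact_force: [-1.4, -1.1, -0.2]
gripper_width: 0.008
grasp_force: 0.0
```

View pics/c1.png

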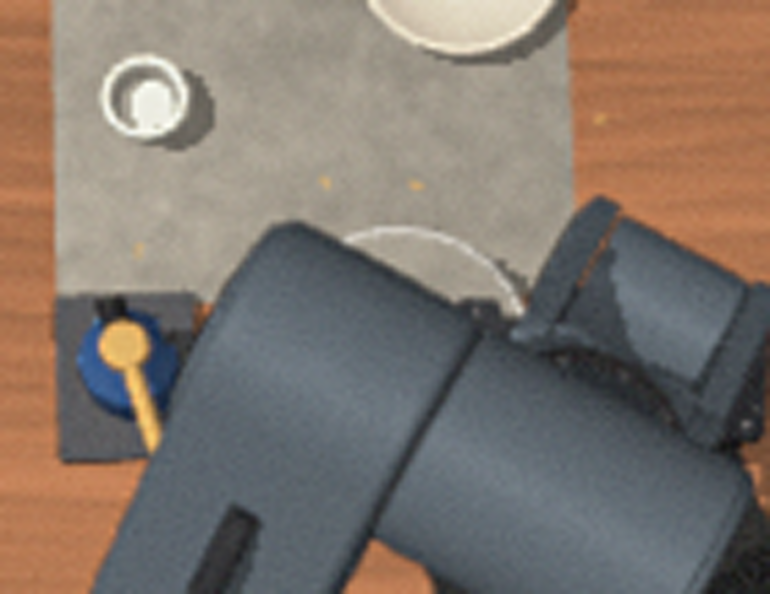

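The arm blocks the top view, so I'll use the scene camera to watch. Now I work out the arc rows.

```bash
python3 -c "
from math import *
x,y=-.0117,.1227
for d in range(2,37,2):
  p=radians(d);print('%.3f,%.3f,0,0,0,%d,'%(x*(cos(p)-1)+y*sin(p),-x*sin(p)+y*(cos(p)-1),-d),end=' ')"
```

```text
0.004,0.000,0,0,0,-2, 0.009,0.001,0,0,0,-4, 0.013,0.001,0,0,0,-6, 0.017,0.000,0,0,0,-8, 0.021,0.000,0,0,0,-10, 0.026,-0.000,0,0,0,-12, 0.030,-0.001,0,0,0,-14, 0.034,-0.002,0,0,0,-16, 0.038,-0.002,0,0,0,-18, 0.043,-0.003,0,0,0,-20, 0.047,-0.005,0,0,0,-22, 0.051,-0.006,0,0,0,-24, 0.055,-0.007,0,0,0,-26, 0.059,-0.009,0,0,0,-28, 0.063,-0.011,0,0,0,-30, 0.067,-0.012,0,0,0,-32, 0.071,-0.014,0,0,0,-34, 0.074,-0.017,0,0,0,-36,
```

```bash
python3 -m pendant '[0.004,0,0,0,0,-2, 0.009,0.001,0,0,0,-4, 0.013,0.001,0,0,0,-6, 0.017,0,0,0,0,-8, 0.021,0,0,0,0,-10, 0.026,0,0,0,0,-12, 0.03,-0.001,0,0,0,-14, 0.034,-0.002,0,0,0,-16, 0.038,-0.002,0,0,0,-18, 0.043,-0.003,0,0,0,-20, 0.047,-0.005,0,0,0,-22, 0.051,-0.006,0,0,0,-24, 0.055,-0.007,0,0,0,-26, 0.059,-0.009,0,0,0,-28, 0.063,-0.011,0,0,0,-30, 0.067,-0.012,0,0,0,-32, 0.069,-0.013,0,0,0,-33, 0.071,-0.014,0,0,0,-34, 0.071,-0.014,0,0,0,-34]' 0
python3 -c "
from h import *
c=snap('scene','s2');cv2.imwrite('pics/c2.png',cv2.resize(c['img'][170:280,230:370,::-1],None,fx=5.5,fy=5.4,interpolation=cv2.INTER_CUBIC))
snap('wrist','w2')"
```

```text
time: 6.32
position: [0.6272, -0.1528, 0.0576]
eef_rot: [0.0, 0.962, 0.271, 0.0]
contact_force: [-0.1, 0.0, -0.1]
gripper_width: 0.007
grasp_force: 0.0
```

View pics/c2.png

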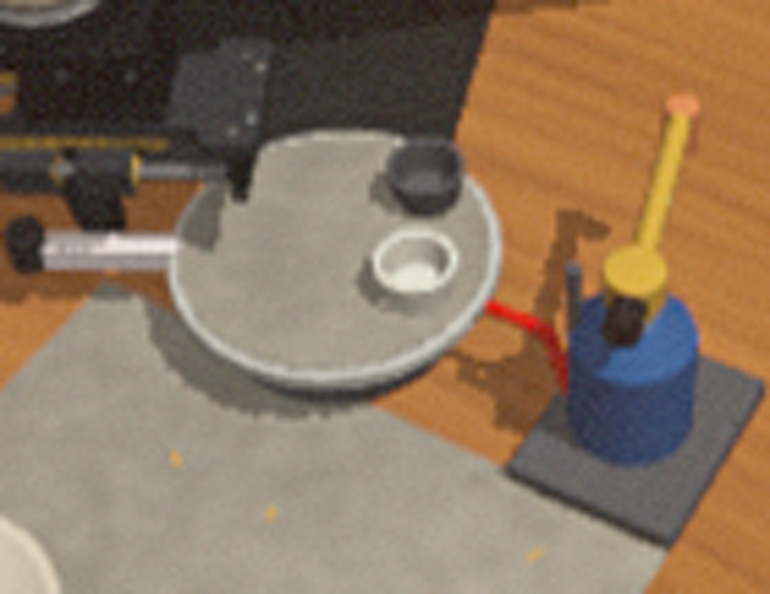

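The scene crop shows the white cup's rim centred at about (416,262), the dark cup at (426,175), the pointer tip at (488,305) and the bar end on the left. The finger is behind the bar.

```bash
python3 -c "
from h import *
c=load('s2');g=lambda u,v,z:cp(c,u,v,z,o=(230,170))
P=np.array([g(u,v,.052)[:2] for u,v in [(502,245),(170,262),(330,131),(245,361),(470,325),(465,175)]])
A=np.c_[2*P,np.ones(len(P))];s=np.linalg.lstsq(A,(P**2).sum(1),rcond=None)[0];a=s[:2];print('axis',a,'r',np.sqrt(s[2]+a@a),np.hypot(*(P-a).T))
for n,p in dict(w=g(416,262,.077),d=g(426,175,.077),tip=g(490,306,.059),pv=g(635,262,.13),kn=g(25,240,.062),nz=g(683,103,.124)).items():
  for b in (a,np.array([.5726,-.0417])):
    q=p[:2]-b;print(n,p.round(4),np.hypot(*q).round(4),np.degrees(np.arctan2(q[1],q[0])).round(1))
"
```

```text
axis [ 0.58226635 -0.03560077] r 0.08375591249544459 [0.08370376 0.08396953 0.08501867 0.08261325 0.08543387 0.08173767]
w [0.5843 0.0171 0.077 ] 0.0527 87.8
w [0.5843 0.0171 0.077 ] 0.06 78.7
d [ 0.5338 -0.0132  0.077 ] 0.0534 155.2
d [ 0.5338 -0.0132  0.077 ] 0.0482 143.7
tip [0.5759 0.0544 0.059 ] 0.0902 94.0
tip [0.5759 0.0544 0.059 ] 0.0962 88.0
pv [0.5655 0.129  0.13  ] 0.1655 95.8
pv [0.5655 0.129  0.13  ] 0.1709 92.4
kn [ 0.67   -0.1651  0.062 ] 0.1564 -55.9
kn [ 0.67   -0.1651  0.062 ] 0.1572 -51.7
nz [0.4595 0.0915 0.124 ] 0.1767 134.0
nz [0.4595 0.0915 0.124 ] 0.1747 130.3
```

```bash
python3 -m pendant '[0.002,0,0,0,0,-1, 0.004,0,0,0,0,-2, 0.007,0,0,0,0,-3, 0.009,0.001,0,0,0,-4, 0.011,0.001,0,0,0,-5, 0.013,0.001,0,0,0,-6, 0.013,0.001,0,0,0,-6]' 0
python3 -m pendant '[-0.006,0,0,0,0,0, -0.015,0,0,0,0,0, -0.025,0,0,0,0,0, -0.025,0,-0.03,0,0,0, -0.025,0,-0.07,0,0,0, -0.035,0,-0.12,0,0,0, -0.06,0,-0.16,0,0,0, -0.1,0,-0.19,0,0,0, -0.14,0,-0.19,0,0,0, -0.14,0,-0.19,0,0,0]' 0
python3 -c "
from h import *
c=snap('scene','s3');a=cv2.resize(c['img'][170:280,230:370,::-1],None,fx=5.5,fy=5.4,interpolation=cv2.INTER_CUBIC)
cv2.imwrite('pics/c3.png',a);w=snap('wrist','w3');print(monitor.read_state()['position'])
print(proj(w,[[.5726,-.0417,.052]]))"
```

```text
time: 7.3
position: [0.6388, -0.1468, 0.0575]
eef_rot: [0.0, 0.947, 0.321, 0.0]
contact_force: [0.6, -0.2, -0.5]
gripper_width: 0.012
grasp_force: 0.0
time: 8.55
position: [0.525, -0.2337, 0.2481]
eef_rot: [0.0, 0.948, 0.319, -0.0]
contact_force: [0.3, -0.2, -1.0]
gripper_width: 0.003
grasp_force: 0.0
[ 0.52699533 -0.23240364  0.24758341]
[[185.99251628  15.73327702]]
```

View pics/w3.png

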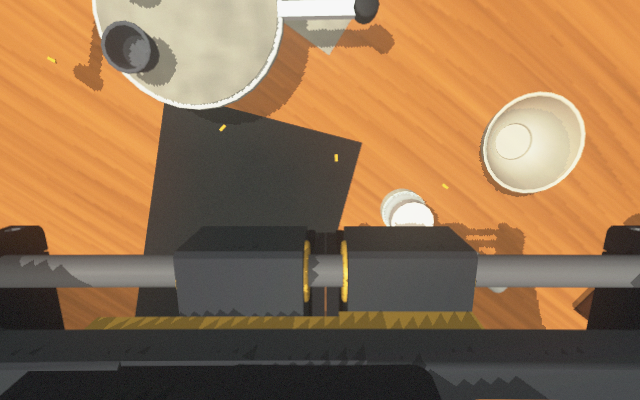

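The wrist view shows the dark cup at (128,47), but the white cup is out of frame. I'll use the scene crop.

View pics/c3.png

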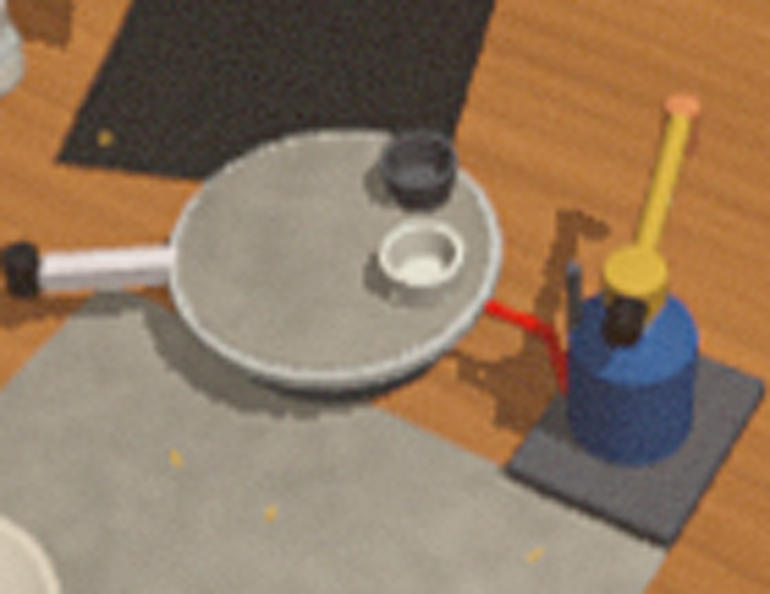

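```bash
python3 -m pendant '[0.0156,-0.03,0,0,0,-6.6, 0.0312,-0.06,0,0,0,-13.2, 0.0468,-0.09,0,0,0,-19.8, 0.0624,-0.12,0,0,0,-26.4, 0.078,-0.15,0,0,0,-33, 0.0936,-0.18,0,0,0,-39.6, 0.1092,-0.21,0,0,0,-46.2, 0.1248,-0.24,0,0,0,-52.8, 0.1404,-0.27,0,0,0,-59.4, 0.156,-0.3,0,0,0,-66, 0.1715,-0.3305,0,0,0,-72.5, 0.1715,-0.3305,0,0,0,-72.5, 0.1715,-0.3305,0,0,0,-72.5]' 0
python3 -c "
from h import *
c=load('s3');g=lambda u,v,z:cp(c,u,v,z,o=(230,170))
a=np.array([.5823,-.0356])
for n,p in dict(w=g(421,254,.077),d=g(420,169,.077),kn=g(22,262,.062)).items():
    q=p[:2]-a;print(n,p.round(4),np.hypot(*q).round(4),np.degrees(np.arctan2(q[1],q[0])).round(1))
c=snap('top','t4');cv2.imwrite('pics/c4.png',cv2.resize(c['img'][110:220,260:400,::-1],None,fx=5.5,fy=5.4,interpolation=cv2.INTER_CUBIC))"
```

```text
time: 10.28
position: [0.4626, 0.1348, 0.2473]
eef_rot: [0.0, 0.574, 0.819, -0.0]
contact_force: [-0.2, 0.5, 0.3]
gripper_width: 0.008
grasp_force: 0.0
w [0.5787 0.0161 0.077 ] 0.0518 93.9
d [ 0.532  -0.0182  0.077 ] 0.0532 160.9
kn [ 0.6818 -0.156   0.062 ] 0.1562 -50.4
```

View pics/c4.png

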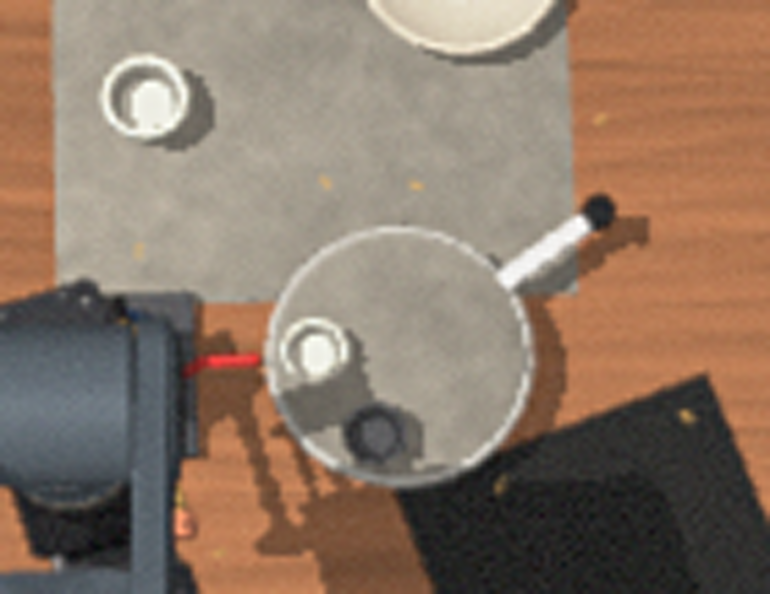

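The top crop shows the white cup at (314,350), level with the pointer tip at (262,358), and the knob at (599,211). I'll check the angle and work out the torch rows.

```bash
python3 -c "
from h import *
c=load('t4');a=np.array([.5726,-.0417]);pv=np.array([.5624,.1278]);u=(pv-a)/np.hypot(*(pv-a));aim=a+.055*u
for n,p in dict(w=cp(c,314,350,.077),kn=cp(c,599,211,.062)).items():
    q=p[:2]-a;print(n,p.round(4),np.hypot(*q).round(4),np.degrees(np.arctan2(q[1],q[0])).round(1),'to aim',(p[:2]-aim).round(4))
s=monitor.read_state();P=s['position'];y=np.radians(109.7);
ex=np.array([np.cos(y),np.sin(y)]);ey=np.array([np.sin(y),-np.cos(y)])
print(P)
# torch: TCP at radius r along the tube, offset o behind it
t0=np.radians(-160.3)
for off in (.022,.0165):
 for d in range(0,76,4):
  t=t0+np.radians(d);e=np.array([np.cos(t),np.sin(t)]);n=np.array([-e[1],e[0]])
  T=pv+.09*e-off*n;D=T-P[:2];print('%.3f,%.3f,Z,0,0,%d,'%(D@ex,D@ey,-d),end=' ')
 print()
"
```

```text
w [0.5713 0.0123 0.077 ] 0.054 91.3 to aim [ 0.002  -0.0009]
kn [ 0.6712 -0.1654  0.062 ] 0.1582 -51.5 to aim [ 0.1019 -0.1786]
[0.46276419 0.13432082 0.24736143]
-0.018,0.002,Z,0,0,0, -0.024,0.000,Z,0,0,-4, -0.030,-0.001,Z,0,0,-8, -0.037,-0.001,Z,0,0,-12, -0.043,-0.001,Z,0,0,-16, -0.050,-0.000,Z,0,0,-20, -0.056,0.000,Z,0,0,-24, -0.063,0.002,Z,0,0,-28, -0.069,0.004,Z,0,0,-32, -0.075,0.006,Z,0,0,-36, -0.081,0.009,Z,0,0,-40, -0.086,0.012,Z,0,0,-44, -0.092,0.015,Z,0,0,-48, -0.097,0.019,Z,0,0,-52, -0.102,0.023,Z,0,0,-56, -0.107,0.028,Z,0,0,-60, -0.111,0.032,Z,0,0,-64, -0.115,0.037,Z,0,0,-68, -0.119,0.043,Z,0,0,-72, 
-0.023,0.002,Z,0,0,0, -0.030,0.001,Z,0,0,-4, -0.036,0.000,Z,0,0,-8, -0.042,0.000,Z,0,0,-12, -0.049,0.001,Z,0,0,-16, -0.055,0.001,Z,0,0,-20, -0.061,0.003,Z,0,0,-24, -0.067,0.004,Z,0,0,-28, -0.073,0.007,Z,0,0,-32, -0.079,0.009,Z,0,0,-36, -0.085,0.012,Z,0,0,-40, -0.090,0.015,Z,0,0,-44, -0.096,0.019,Z,0,0,-48, -0.100,0.023,Z,0,0,-52, -0.105,0.028,Z,0,0,-56, -0.109,0.032,Z,0,0,-60, -0.113,0.037,Z,0,0,-64, -0.117,0.043,Z,0,0,-68, -0.120,0.048,Z,0,0,-72,
```

The white cup is about 2 mm from the aim point. Next I descend beside the torch tube and push it in.

```bash
python3 -m pendant '[0,0,0.03,0,0,0, 0,0,0.06,0,0,0, 0,0,0.09,0,0,0, 0,0,0.122,0,0,0, 0,0,0.122,0,0,0, -0.01,0.001,0.122,0,0,0, -0.018,0.002,0.122,0,0,0, -0.018,0.002,0.122,0,0,0]' 0
python3 -c "
from h import *
snap('scene','s5');snap('wrist','w5')"
```

```text
time: 11.32
position: [0.4718, 0.1175, 0.1266]
eef_rot: [0.001, 0.574, 0.819, 0.001]
contact_force: [0.6, 0.0, -0.1]
gripper_width: 0.003
grasp_force: 0.0
```

View pics/s5.png

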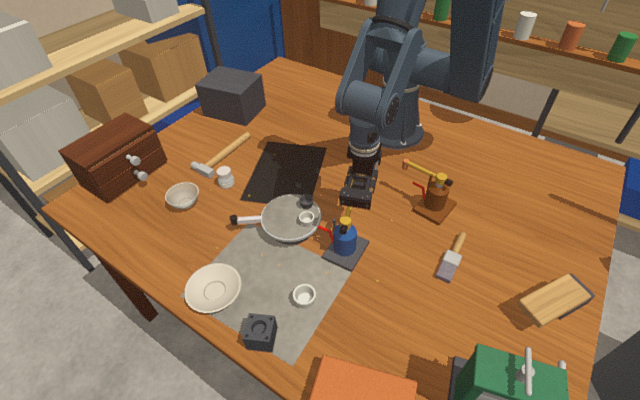

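The scene view shows the gripper at (360,185), just on the outer side of the torch arm at (345,215). Now I sweep the arm in.

```bash
python3 -m pendant '[-0.005,0,0,0,0,0, -0.012,-0.001,0,0,0,-4, -0.018,-0.002,0,0,0,-8, -0.024,-0.002,0,0,0,-12, -0.031,-0.001,0,0,0,-16, -0.037,-0.001,0,0,0,-20, -0.043,0.001,0,0,0,-24, -0.049,0.002,0,0,0,-28, -0.055,0.005,0,0,0,-32, -0.061,0.007,0,0,0,-36, -0.067,0.01,0,0,0,-40, -0.072,0.013,0,0,0,-44, -0.078,0.017,0,0,0,-48, -0.082,0.021,0,0,0,-52, -0.087,0.026,0,0,0,-56, -0.091,0.03,0,0,0,-60, -0.095,0.035,0,0,0,-64, -0.099,0.041,0,0,0,-68, -0.099,0.041,0,0,0,-68]' 0
python3 -c "
from h import *
c=snap('scene','s6');a=cv2.resize(c['img'][170:280,230:370,::-1],None,fx=5.5,fy=5.4,interpolation=cv2.INTER_CUBIC)
cv2.imwrite('pics/c6.png',a)"
```

```text
time: 13.8
position: [0.5431, 0.0391, 0.1255]
eef_rot: [0.0, 0.018, 1.0, -0.0]
contact_force: [-0.7, -0.3, -0.3]
gripper_width: 0.004
grasp_force: 0.0
```

View pics/c6.png

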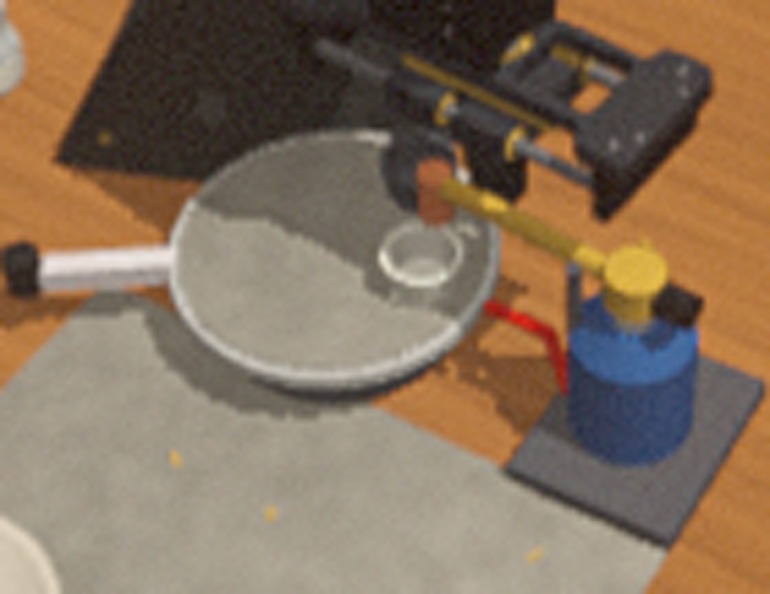

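The scene crop shows the nozzle at (436,190), close to the white cup at (420,254). The swing is almost complete, so I finish it in small steps while watching the force.

```bash
python3 -m pendant '[-0.002,0,0,0,0,-2, -0.004,0,0,0,0,-4, -0.006,0,0,0,0,-5, -0.008,0,0,0,0,-5, -0.009,0,0,0,0,-5, -0.009,0,0,0,0,-5]' 0; python3 -m pendant '[-0.001,0,0,0,0,0, -0.002,0,0,0,0,0, -0.002,0,0,0,0,0]' 0;
```

```text
time: 14.6
position: [0.552, 0.0389, 0.1256]
eef_rot: [0.0, -0.026, 1.0, 0.0]
contact_force: [-0.1, 0.4, -0.7]
gripper_width: 0.003
grasp_force: 0.1
time: 14.98
position: [0.5536, 0.039, 0.1255]
eef_rot: [-0.0, -0.026, 1.0, 0.0]
contact_force: [-1.7, -0.8, 0.5]
gripper_width: 0.005
grasp_force: 0.5
```

```bash
python3 -m pendant '[-0.001,0,0,0,0,0, -0.002,0,0,0,0,0, -0.002,0,0,0,0,0]' 0; python3 -m pendant '[-0.001,0,0,0,0,0, -0.002,0,0,0,0,0, -0.002,0,0,0,0,0]' 0;
```

```text
time: 15.35
position: [0.554, 0.0391, 0.1254]
eef_rot: [-0.002, -0.026, 1.0, -0.0]
contact_force: [-5.2, -1.3, 3.4]
gripper_width: 0.004
grasp_force: 2.6
time: 15.72
position: [0.5541, 0.0391, 0.1253]
eef_rot: [-0.004, -0.026, 1.0, -0.0]
contact_force: [-8.6, -2.9, 5.5]
gripper_width: 0.003
grasp_force: 4.2
```

The force is rising and the position has stopped advancing, so the arm is against its stop. I back off, lift and check.

```bash
python3 -m pendant '[0.005,0,0,0,0,0, 0.015,0,0,0,0,0, 0.03,0,0,0,0,0, 0.045,0,-0.01,0,0,0, 0.06,0,-0.05,0,0,0, 0.08,0,-0.1,0,0,0, 0.11,0,-0.13,0,0,0, 0.11,0.04,-0.13,0,0,0, 0.11,0.08,-0.13,0,0,0, 0.11,0.12,-0.13,0,0,0, 0.11,0.16,-0.13,0,0,0, 0.11,0.16,-0.13,0,0,0, 0.11,0.16,-0.13,0,0,0]' 0
python3 -c "
from h import *
f=lambda c,o:cv2.resize(c['img'][o[1]:o[1]+110,o[0]:o[0]+70,::-1],None,fx=5.5,fy=5.4,interpolation=cv2.INTER_CUBIC)
t=snap('top','t7');s=snap('scene','s7')
cv2.imwrite('pics/c7.png',np.hstack([f(t,(260,110)),f(s,(290,170))]))"
```

```text
time: 17.35
position: [0.4394, 0.193, 0.2559]
eef_rot: [0.0, -0.026, 1.0, -0.0]
contact_force: [1.0, 0.4, 0.2]
gripper_width: 0.012
grasp_force: 0.0
```

View pics/c7.png

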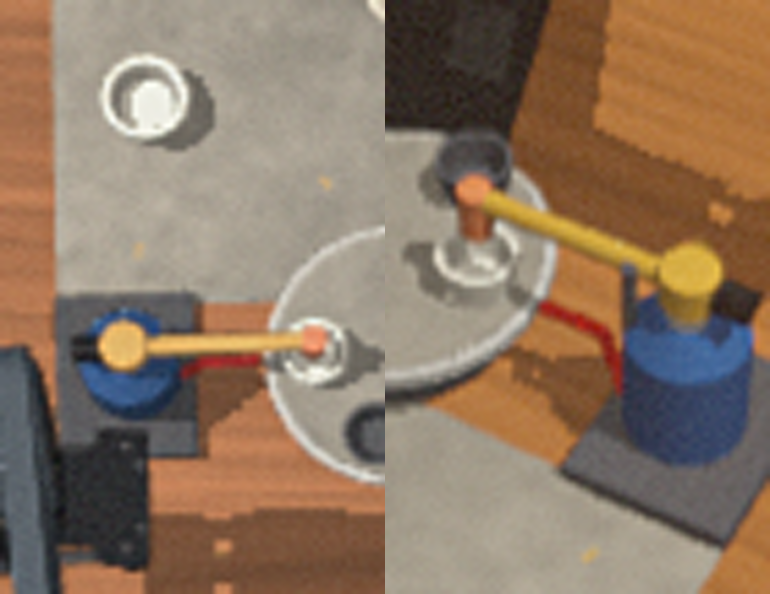

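In the top crop the nozzle at (314,340) is over the white cup at (314,350). I'll check this numerically and hand in if it holds.

```bash
python3 -c "
from h import *
c=load('t7');a=np.array([.5726,-.0417]);pv=cp(c,123,344,.13)[:2]
n=cp(c,314,340,.124)[:2];w=cp(c,315,350,.077)[:2];aim=a+.055*(pv-a)/np.hypot(*(pv-a))
g=lambda q:np.degrees(np.arctan2(q[1],q[0]))
d=np.hypot(*(n-w));print('n-w',n-w,'w-aim',w-aim,'joint deg',g(a-pv)-g(n-pv))
if d<.008 and abs(g(a-pv)-g(n-pv))<3: print(env.close_job())
"
```

```text
n-w [-0.00200508  0.00101724] w-aim [ 0.00225754 -0.00150944] joint deg -0.10961284301599505
the job is handed in; nothing more can be done
None
```

Job handed in: by the last camera check, the white crucible stands about 3 mm from the aim point, the torch arm is against its stop, and the nozzle is about 2 mm off the crucible's centre; the hand-in gave no verdict.

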